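# Restock and re-lock the router's tool bay

### The arm

A 7-joint arm with a two-finger parallel gripper is mounted at the origin on the work surface. World frame = base frame: x ahead of the robot, y to its left, z up, the work surface at z = 0. Lengths are in m, angles in rad, forces in N, time in s.
With the tool pointing down it reaches from about 0.4 to 0.85 m from the base axis. Payload 6.9 kg.
Tool frame: the origin (TCP) lies midway between the tips of the shut fingers; the grasp point (between the pads) lies behind it (ctrl.pinch_z is the z of the grasp point in the tool frame, in m); z points along the fingers, y is the direction in which the jaws open and shut (so a half turn about z gives the same grasp; the last joint's range is limited). The gripper opens to 85 mm and grips with 20 to 120 N. Pads are 22 mm wide; open, the fingers measure 114 mm over their backs; the gripper's body (76 mm by 85 mm) begins 54 mm behind the grasp point. The pads swing forward as they close: fully open they stand 13 mm farther back than shut.
Start: joints at [1.349, 0.507, -0.238, 1.5, 0.126, 1.149, -0.155], TCP at [0.201, -0.592, 0.231] pointing down, gripper open.
Joint ranges: [-3.08, 3.08], [-0.24, 2.05], [-1.43, 1.35], [0, 2.5], [-1.52, 4.66], [0.17, 1.96], [-2.89, 2.89]. Speed limits (rad/s): [2.39, 2.39, 3.14, 3.14, 3.14, 3.14, 3.14].

### API

Orientations are given as a unit quaternion [w, x, y, z].
In Python, from station import ctrl, get_state, vision, ticket, models gives the robot as it stands. Calls block until the motion is done:
- ctrl.movep(position, orientation): joint-space move of the TCP to a pose.
- ctrl.movel(position, frame=None, max_speed=0.15): straight line of the TCP; frame=None keeps the orientation; max_speed is the mean speed in m/s.
- ctrl.set_joints(angles): joint-space move.
- ctrl.ungrasp() and ctrl.close_gripper(force=None): open the fingers fully, or close them until they stop; force is the grip in N (None keeps the last).
- ctrl.pause(seconds).
- ctrl.ik(position, orientation): joint angles nearest the present ones, or None.
- get_state(): the state.
- vision.grab_frame(name): name is "side" or "top"; returns (picture, depth): 400x640x3 uint8, blue, green, red; 400x640 float32, m along the optical axis (not along the pixel's ray), 0 where there is no reading.
- vision.camera_info(name): a dict with "mtx" (3x3 intrinsics, pixels), "R" (3x3) and "t" (3): a world point X has camera coordinates R X + t. Camera axes: x right, y down, z forward; pixel columns grow to the right and rows downward; lengths in m; the calibration is good to about 2 mm. A picture is of the moment at which its call begins. camera_info takes no time and is no camera call.
A pose or a line that the arm cannot do raises ctrl.Unreachable and nothing moves.
- ticket.close_job(): hands the job in, once; it reports no verdict.
Trained networks look in the newest picture that a camera, given by its name, has taken for a name from the list of things; names that differ only in an ending like _2 or _b are one class to them, and where a whole thing is asked for, a point or a joint stands for the part that bears it (a point fixed in the world has none). Each returns a list of dicts, best first, with "p" (0 to 1); they miss things now and then, are a little off and sometimes report something else, mostly with a low value. They report only what shows in the picture. A call takes as long as a camera call. They do not tell look-alikes from the thing itself.
- models.recognise(camera, target): "point" ([column, row] in pixels, amid what is visible of it).
- models.masks_of(camera, target): "mask" (400x640 bool, what is visible of it) and "point" ([column, row] in pixels, amid what is visible of it).
The state is a dict: "time": time; "qpos": joint angles; "qd": joint speeds; "tau": joint torques, N m; "tcp_pos": TCP position; "eef_rot": TCP orientation; "contact_force": force on the tool from outside, world axes, zero at the start; "wrist_torque": the same for the moment, N m; "width": finger opening in m.
Only numpy, scipy, OpenCV 4.12 (cv2) and the standard library are available. Lean on these libraries where they do the work, as an engineer would, in place of code of your own. Each camera call takes 0.05 s, during which the arm holds its last target. There are 200 camera calls.

### The job

Isolate the router by setting its lever upright, then turn the key a quarter turn clockwise, swing the tool bay's top panel wide open and stand every flanged tool holder from the bench upright on the floor of the bay. Then press the panel fully shut past its catch, turn the key back to lock it, and push the lever fully over again, away from the robot. Keep the lever upright whenever the panel is open, and leave the other things on the bench where they are.

Things in the scene. Friction and masses are not known exactly. Their poses are not given: they have to be found in the camera images.
- bay_floor (a point): Centre of the tool bay's inner floor, 12 mm above the bench. The bay is a fixed white steel housing 240 (x) x 170 (y) x 90 mm high, inside 228 x 158 mm, 78 mm deep. Axes: x along the hinge, y towards the hinge side, z up; the hinge runs along the top of the +y wall. A steel lip 60 mm long, 6 mm thick juts 14 mm inwards at the top middle of the -y wall.
- panel (a joint): Angle of the aluminium top panel (240 x 170 x 5 mm, 0.45 kg), rad: 0 shut, grows as the -y edge swings up and over towards +y, stop at 1.8. Stiff hinge (0.55 N m friction): stays where left. A sprung detent acts over the last 0.12 rad: 7 to 12 N at the bar to pull open or press shut; if not pressed past it, it stays ajar at 0.06 or more. Opens only with the key unlocked; the key locks only when it is shut.
- panel_hinge (a point): Middle of the panel's hinge line (90 mm above the bench), on the panel; its axes turn with the panel and equal those of bay_floor when shut. The panel's own x is the hinge axis; the panel spreads 170 mm towards its own -y. Its cam and catch reach 26 mm below it, clear of holders standing in the bay; the catch's ball plunger juts 22 mm in from the bay's -y wall at x = 95 mm, 66 mm above the bay's floor.
- panel_bar (a point): Middle of the panel's grab bar, a dark round bar 12 mm thick and 100 mm long between two side arms, parallel to the hinge, 212 mm from the hinge line and 42 mm out from the panel's edge, about at the panel's height (97 mm above the bench when shut). Free space 36 mm wide between bar and housing; clear on the outer side. Moves with the panel.
- key (a joint): Angle of the key in the panel's cam latch, rad: 0 locked (bow along the panel's y), grows clockwise seen from above to the stop at 1.57 unlocked (bow along the panel's x). It stays put in the lock; friction about 0.06 N m. The latch lets go beyond about 1.0; unlock to the stop.
- key_bow (a point): Centre of the brass key's flat bow, a plate 34 mm long (its own y), 8 mm thick (its own x), 26 mm high (its own z), standing on the panel 45 mm in from its free edge; its lower edge is 13 mm above the panel, its top 39 mm. Axes turn with the key; z is the key's axis, square to the panel.
- lever (a joint): Angle of the isolator lever, rad: 0 upright (isolated), positive leaning away from the robot (towards the isolator's x), stops at +0.75 (fully over, running) and -0.75. It starts leaning away and stays where it is left; friction about 0.15 N m.
- lever_knob (a point): Centre of the lever's black barrel knob, a cross-bar 30 mm long (along the pivot's axis) and 24 mm thick, 100 mm from the pivot, free on all sides; lever rod 10 mm thick.
- lever_pivot (a point): The lever's pivot, 36 mm above the bench, on a fixed grey block 100 x 60 x 30 mm. Axes: x the way the lever leans when fully over, y the pivot's axis, z up.
- holder0: Steel tool holder, 0.16 kg: a round foot flange 44 mm across and 12 mm high, with a plain round body 26 mm across standing on it, 44 mm high in all; its foot may stand flat on bench or bay floor. 2 to 4 such holders are on the bench (the absent ones have no pose). Origin: centre of the underside, z along its own axis (up when it stands).
- holder1: Steel tool holder, 0.16 kg: a round foot flange 44 mm across and 12 mm high, with a plain round body 26 mm across standing on it, 44 mm high in all; its foot may stand flat on bench or bay floor. 2 to 4 such holders are on the bench (the absent ones have no pose). Origin: centre of the underside, z along its own axis (up when it stands).
- holder2: Steel tool holder, 0.16 kg: a round foot flange 44 mm across and 12 mm high, with a plain round body 26 mm across standing on it, 44 mm high in all; its foot may stand flat on bench or bay floor. 2 to 4 such holders are on the bench (the absent ones have no pose). Origin: centre of the underside, z along its own axis (up when it stands).
- holder3: Steel tool holder, 0.16 kg: a round foot flange 44 mm across and 12 mm high, with a plain round body 26 mm across standing on it, 44 mm high in all; its foot may stand flat on bench or bay floor. 2 to 4 such holders are on the bench (the absent ones have no pose). Origin: centre of the underside, z along its own axis (up when it stands).
- chuck: Bystander, to be left alone: dark drill chuck without a flange, 42 mm across, 52 mm high, standing among the holders. Origin: centre of its underside.
- parallel: Bystander: steel bar 25 (x) x 80 (y) x 20 mm high. Origin: centre of its underside.
- wrench: Bystander: a steel wrench lying flat.
- tin: Bystander: small open aluminium box 90 x 70 x 35 mm.
- screwdriver: Bystander: a screwdriver lying flat, near the robot on its right.
Mind the look-alikes: they are no part of the job. Leave any green or turquoise look-alike of the holder2 alone.

How it is judged:
By the outcome, as a careful person would: the job done as asked, in the order asked, and still so for the second after the job is handed in, with the robot touching nothing.
Of holder0, holder1, holder2, holder3 only 2 to 4 are there at a start; the rules pass over those that are not, and their reading is None.
At some moment in a run one of holder0, holder1, holder2, holder3 may be knocked a few centimetres aside while the robot is not near it.
It also fails if it takes over 210 s, if anything falls off the work surface, if the arm or the gripper's body presses on something with over 40 N, if the wrist force passes 120 N, or if a joint passes its speed limit or range.

## Working session

There is one attempt and no reset: what is moved stays moved. The work goes in short steps, each a Python script; the robot and the scene stay as the last script left them, time stands still between calls to the robot, and variables do not carry over. Pictures are saved under pics/ and viewed, about 12 in all and at most 16, crops included, and the job is handed in when it is done.

```bash
ls; mkdir -p pics; cat > h.py <<'E'
import numpy as np, cv2
from station import ctrl, get_state, vision, ticket, models
def info(n):
    c=vision.camera_info(n); return np.array(c["mtx"]),np.array(c["R"]),np.array(c["t"])
def cloud(n,d):
    K,R,t=info(n); v,u=np.mgrid[0:400,0:640]
    P=np.stack([(u-K[0,2])/K[0,0]*d,(v-K[1,2])/K[1,1]*d,d],-1)
    return (P-t)@R   # world
def proj(n,X):
    K,R,t=info(n); c=R@np.asarray(X)+t; p=K@c; return p[:2]/p[2]
E
python3 - <<'E'
from h import *
print(ctrl.pinch_z, get_state())
for n in("top","side"):
    K,R,t=info(n); print(n,K.round(1).tolist(),R.round(3).tolist(),(-R.T@t).round(3))
    im,d=vision.grab_frame(n); cv2.imwrite(f"pics/{n}0.png",im); np.save(f"{n}0.npy",d)
    W=cloud(n,d)
    for k in["holder0","chuck","panel","panel_bar","key_bow","lever_knob","lever_pivot","parallel","tin","wrench","screwdriver"]:
        for r in models.masks_of(n,k)[:6]:
            m=r["mask"]&(d>0); w=W[m]
            print(n,k,round(r["p"],2),np.round(r["point"]),m.sum(), np.median(w,0).round(3) if len(w) else "", w.min(0).round(3) if len(w) else "", w.max(0).round(3) if len(w) else "")
E
```

```text
pics
-0.0187 {'time': 0.0, 'qpos': array([ 1.34951131,  0.50829771, -0.23751019,  1.50114842,  0.12571877,
        1.14891316, -0.15480284]), 'qd': array([ 1.45354340e-03,  5.58612194e-04, -2.08681825e-04,  6.84635995e-05,
        1.23204893e-03, -6.98035314e-04, -5.94628973e-04]), 'tau': array([-6.83377439e-04, -6.20581055e+01, -2.18730703e+00, -2.49651647e+01,
        1.24954540e-02,  1.20248224e-02,  5.30565160e-05]), 'tcp_pos': array([ 0.20037139, -0.59146728,  0.23044873]), 'eef_rot': array([-8.70257561e-04,  9.86679816e-01,  1.62671915e-01, -1.76684862e-04]), 'contact_force': array([0.02863167, 0.05788793, 1.01422733]), 'wrist_torque': array([ 0.00344596,  0.00876961, -0.02005809]), 'width': 0.08535041280985865}
top [[371.3, 0.0, 317.9], [0.0, 371.3, 199.4], [0.0, 0.0, 1.0]] [[-0.014, -1.0, 0.019], [-0.996, 0.012, -0.084], [0.083, -0.02, -0.996]] [ 0.461 -0.035  0.888]
top holder0 0.85 [358. 166.] 275 [ 0.605 -0.139  0.013] [ 0.587 -0.164 -0.002] [ 0.632 -0.119  0.047]
top holder0 0.76 [334. 232.] 285 [ 0.457 -0.085  0.013] [ 0.435 -0.109 -0.004] [ 0.478 -0.066  0.047]
top hold
[... 3492 characters left out ...]
parallel 0.64 [293. 178.] 234 [ 0.714 -0.143  0.017] [ 0.694 -0.187 -0.005] [ 0.751 -0.106  0.022]
side parallel 0.62 [301. 211.] 219 [ 0.606 -0.046  0.013] [ 0.589 -0.085 -0.005] [ 0.647 -0.031  0.045]
side parallel 0.56 [258. 208.] 320 [0.725 0.019 0.005] [ 0.663 -0.054 -0.005] [0.813 0.071 0.011]
side tin 0.77 [327. 150.] 654 [ 0.711 -0.314  0.014] [ 0.66  -0.382 -0.006] [ 0.783 -0.271  0.036]
side tin 0.19 [344. 174.] 168 [ 0.594 -0.234  0.014] [ 0.578 -0.263 -0.002] [ 0.626 -0.219  0.046]
side wrench 0.81 [256. 207.] 317 [0.732 0.012 0.005] [ 0.663 -0.06  -0.005] [0.813 0.071 0.011]
side screwdriver 0.7 [427. 213.] 265 [ 0.313 -0.237  0.021] [ 0.296 -0.301 -0.002] [ 0.333 -0.194  0.028]
```

```bash
python3 - <<'E'
import cv2
a=cv2.imread("pics/top0.png")
cv2.imwrite("pics/topc.png",cv2.resize(a[80:330,80:500],None,fx=1.9,fy=1.9,interpolation=cv2.INTER_CUBIC))
E
```

```text
(no output)
```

View pics/side0.png

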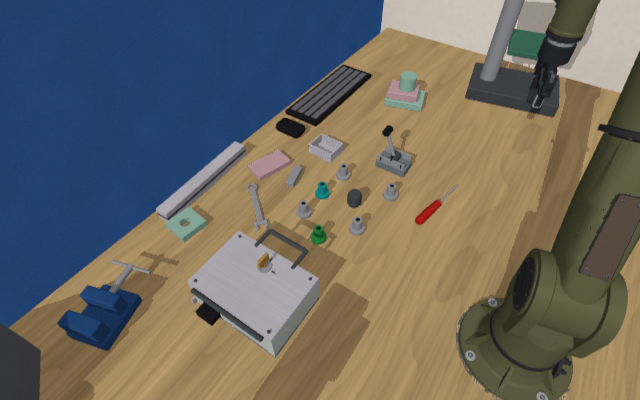

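View pics/topc.png

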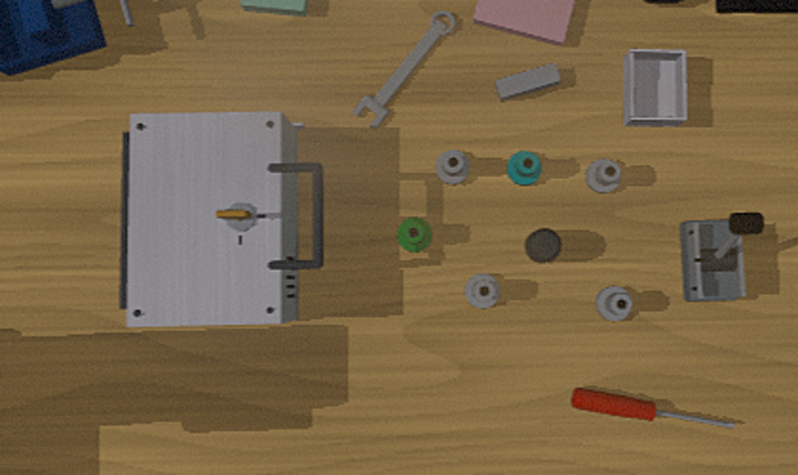

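The side view shows four steel holders, a green one at (319,234) and a teal one at (322,190). The lever is at (390,150), the chuck at (354,198), and the bay with its bar facing -y at (255,285). The top view agrees. Next I'll measure the precise geometry.

```bash
cat >> h.py <<'E'
from scipy.spatial.transform import Rotation as Ro
def quat(yaw=0,tilt=0):
    """tool down, jaws along world x (yaw 0) or rotated by yaw; tilt>0 leans fingers towards bay +y"""
    # base: tool z=-Z, tool y=+X, tool x = y x z = X x -Z = Y
    M=np.array([[0,1,0],[1,0,0],[0,0,-1]],float)
    R=Ro.from_euler('z',yaw)*Ro.from_euler('x',tilt)*Ro.from_matrix(M)
    q=R.as_quat(); return q[[3,0,1,2]]
def holders():
    """steel holders: list of (x,y,zmax,p) fused over both cameras"""
    out=[]
    for n in("top","side"):
        im,d=vision.grab_frame(n); W=cloud(n,d); hsv=cv2.cvtColor(im,cv2.COLOR_BGR2HSV)
        for r in models.masks_of(n,"holder0"):
            m=cv2.erode(r["mask"].astype(np.uint8),np.ones((2,2)))>0; m&=(d>0)&(W[...,2]>.005)&(W[...,2]<.15)
            if m.sum()<40: continue
            w=W[m].astype(np.float32); c=(np.percentile(w,2,0)+np.percentile(w,98,0))/2
            top=w[w[:,2]>np.percentile(w[:,2],99)-.012]; t=(top.min(0)+top.max(0))/2
            out.append((n,round(r["p"],2),c[:2].round(4),t[:2].round(4),w[:,2].max().round(3),int(np.median(hsv[m][:,1]))))
    return out
E
python3 - <<'E'
from h import *
for o in holders(): print(*o)
for n in("top","side"):
    d=np.load(f"{n}0.npy"); W=cloud(n,d); im=cv2.imread(f"pics/{n}0.png")
    z=W[...,2]; x=W[...,0]; y=W[...,1]
    m=(d>0)&(z>.088)&(z<.099)&(y>.148)&(y<.36)&(x>.38)&(x<.72)
    m=cv2.morphologyEx(m.astype(np.uint8),cv2.MORPH_OPEN,np.ones((9,9)))>0
    w=W[m]; r=cv2.minAreaRect(w[:,:2].astype(np.float32)); print(n,"panel",r,np.median(w[:,2]), cv2.boxPoints(r).round(4).tolist())
    m=(d>0)&(y>.07)&(y<.128)&(z>.09)&(z<.108)&(x>.4)&(x<.7); w=W[m]
    b=w[w[:,2]>np.percentile(w[:,2],50)]
    print(n,"bar",m.sum(),w.min(0).round(4),w.max(0).round(4),np.median(w,0).round(4),"yslope",np.polyfit(w[:,0],w[:,1],1).round(3))
    m=(d>0)&(z>.115)&(z<.145)&(y>.1)&(x>.45)&(x<.65); w=W[m]
    print(n,"key",m.sum(),w.min(0).round(4),w.max(0).round(4),np.median(w,0).round(4))
    m=(d>0)&(z>.022)&(z<.038)&(abs(x-.49)<.07)&(abs(y+.37)<.06);w=W[m]; r=cv2.minAreaRect(w[:,:2].astype(np.float32)); print(n,"block",r,w.min(0).round(4),w.max(0).round(4))
    m=(d>0)&(z>.09)&(z<.16)&(abs(x-.52)<.08)&(abs(y+.37)<.06);w=W[m]; k=w[w[:,2]>.115]
    print(n,"knob",len(k),k.min(0).round(4),k.max(0).round(4),np.median(k,0).round(4))
ctrl_q=get_state()["qpos"]
for p,q in [((.52,-.365,.2),quat()),((.54,.18,.2),quat()),((.54,.18,.2),quat(-1.6)),((.54,.1,.1),quat(0,.8)),((.54,.36,.3),quat(0,.5)),((.54,.36,.3),quat(0,.8)),((.54,.08,.1),quat(0,1.1))]:
    r=ctrl.ik(list(p),list(q)); print(p,q.round(2),None if r is None else np.round(r,2))
E
```

```text
top 0.84 [ 0.5952 -0.2418] [ 0.5972 -0.2422] 0.048 20
top 0.77 [ 0.4544 -0.0879] [ 0.4546 -0.0871] 0.047 13
top 0.77 [ 0.525  -0.0051] [ 0.5262 -0.0039] 0.048 130
top 0.75 [ 0.4357 -0.2464] [ 0.4374 -0.2503] 0.047 9
top 0.7 [ 0.6049 -0.1429] [ 0.6081 -0.1423] 0.047 127
top 0.68 [ 0.6076 -0.0536] [ 0.6112 -0.053 ] 0.048 15
side 0.74 [ 0.5237 -0.0014] [ 0.5239 -0.0012] 0.045 185
side 0.73 [ 0.4349 -0.2455] [ 0.4351 -0.2487] 0.045 8
side 0.73 [ 0.5944 -0.2374] [ 0.5947 -0.2399] 0.044 8
side 0.59 [ 0.6055 -0.1385] [ 0.6068 -0.1403] 0.046 217
side 0.58 [ 0.4528 -0.0825] [ 0.4526 -0.0847] 0.045 8
top panel ((0.5419648289680481, 0.23658514022827148), (0.2400578409433365, 0.17519541084766388), 0.5131229758262634) 0.0953083918974541 [[0.4212000072002411, 0.3231000006198883], [0.4226999878883362, 0.14790000021457672], [0.6628000140190125, 0.1500999927520752], [0.6611999869346619, 0.325300008058548]]
top bar 419 [0.483  0.0953 0.0933] [0.6008 0.1278 0.1047] [0.5398 0.1021 0.1007] yslope [-0.008  0.109]
top key 76 [0.538  0.1709 0.1171] [0.5464 0.2041 0.1374] [0.5418 0.1851 0.1331]
top block ((0
[... 914 characters left out ...]

side knob 87 [ 0.513  -0.3814  0.1152] [ 0.5351 -0.3485  0.141 ] [ 0.5223 -0.3589  0.1334]
(0.52, -0.365, 0.2) [0.   0.71 0.71 0.  ] [ 0.91  0.59 -0.57  1.51  0.34  1.14  0.27]
(0.54, 0.18, 0.2) [0.   0.71 0.71 0.  ] [ 0.33  0.69 -1.22  1.69  0.68  1.25 -1.04]
(0.54, 0.18, 0.2) [ 0.    1.   -0.01  0.  ] [ 0.11  0.52 -0.74  1.69  0.39  1.08 -2.36]
(0.54, 0.1, 0.1) [-0.28  0.65  0.65  0.28] [ 0.77  0.87 -0.9   1.92 -0.26  0.67  0.28]
(0.54, 0.36, 0.3) [-0.17  0.69  0.69  0.17] [ 0.23  0.54 -1.    1.6   0.06  0.92 -0.65]
(0.54, 0.36, 0.3) [-0.28  0.65  0.65  0.28] [ 0.4   0.58 -1.01  1.76 -0.35  0.7  -0.2 ]
(0.54, 0.08, 0.1) [-0.37  0.6   0.6   0.37] [ 0.9   1.06 -0.91  1.86 -0.42  0.81  0.56]
```

```bash
cat >> h.py <<'E'
PZ=.0187
def go(p,q,v=.15): ctrl.movel(list(map(float,p)),list(map(float,q)),max_speed=v)
def mp(p,q): ctrl.movep(list(map(float,p)),list(map(float,q)))
def st(tag=""):
    s=get_state(); print(tag,"t",round(s["time"],1),"tcp",s["tcp_pos"].round(4),"F",s["contact_force"].round(1),"w",round(s["width"],4),"q7",round(s["qpos"][6],2))
PV=np.array([.488,-.366,.036]); LQ=quat(.04)
def knob(a): return PV+[.1*np.sin(a)*np.cos(.04),.1*np.sin(a)*.04,.1*np.cos(a)-PZ]
HY,HZ,BX=.3135,.090,.542      # hinge y,z; bay centre x
BC=np.array([BX,.2285])       # bay centre
KEY=np.array([.542,.188])
def lever_seen():
    for n in("top","side"):
        im,d=vision.grab_frame(n); W=cloud(n,d); x,y,z=np.moveaxis(W,-1,0)
        m=(d>0)&(z>.105)&(z<.16)&(abs(x-.49)<.11)&(abs(y+.37)<.05);k=W[m]
        c=(np.percentile(k,2,0)+np.percentile(k,98,0))/2
        print(n,"knob",c.round(4),"zmax",k[:,2].max().round(4),"lean~",np.arcsin(np.clip((c[0]-PV[0])/.1,-1,1)).round(3))
E
python3 - <<'E'
from h import *
k=knob(.37); mp(k+[0,0,.12],LQ); go(k,LQ,.12); ctrl.close_gripper(30); st("grip")
for a in(.25,.12,0.): go(knob(a),LQ,.06); st(a)
ctrl.ungrasp(); go(knob(0)+[0,0,.12],LQ); lever_seen()
mp([KEY[0],KEY[1],.22],quat()); st("key")
im,d=vision.grab_frame("side"); cv2.imwrite("pics/s1.png",im[60:360,150:500])
E
```

```text
grip t 4.6 tcp [ 0.5243 -0.3646  0.1108] F [ 0.4 -0.   1.9] w 0.023 q7 0.24
0.25 t 5.0 tcp [ 0.514  -0.3648  0.1152] F [3.  1.8 6.8] w 0.0228 q7 0.25
0.12 t 5.3 tcp [ 0.502  -0.3652  0.1183] F [ 3.7  1.8 10.1] w 0.0227 q7 0.26
0.0 t 5.7 tcp [ 0.4894 -0.3655  0.1187] F [1.  2.1 9.3] w 0.0228 q7 0.27
top knob [ 0.4888 -0.3683  0.1392] zmax 0.1493 lean~ 0.008
side knob [ 0.4886 -0.3666  0.1262] zmax 0.1471 lean~ 0.006
key t 9.4 tcp [0.5426 0.1867 0.2198] F [ 0.2 -0.1  0.4] w 0.0854 q7 -0.82
```

View pics/s1.png

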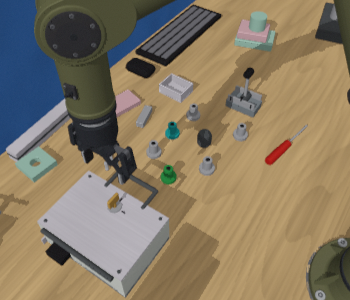

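The lever is upright, with both cameras reading about 0.007 rad. The gripper hovers above the key at about (113,200) in the crop. Next is the key turn.

```bash
cat >> h.py <<'E'
def key_seen():
    for n in("top","side"):
        im,d=vision.grab_frame(n); W=cloud(n,d); x,y,z=np.moveaxis(W,-1,0)
        m=(d>0)&(z>.116)&(z<.145)&(abs(x-KEY[0])<.035)&(abs(y-KEY[1])<.035);k=W[m]
        if len(k)<10: print("no key",n); continue
        print(n,"key c",((k.min(0)+k.max(0))/2).round(4),"extent",np.ptp(k,axis=0).round(3))
E
python3 - <<'E'
from h import *
P=[KEY[0],KEY[1],.108]
go(P,quat(),.1); ctrl.close_gripper(50); st("grip")
for a in np.linspace(.2,1.6,8): go(P,quat(-a),.1); 
st("turned"); print(get_state()["wrist_torque"].round(2))
ctrl.ungrasp(); go([KEY[0],KEY[1],.25],quat(-1.6)); st()
mp([.542,-.03,.25],quat(0,.3)); key_seen(); st()
E
```

```text
grip t 11.4 tcp [0.542  0.188  0.1081] F [-1.2 -0.5  1.9] w 0.007 q7 -0.93
turned t 14.2 tcp [0.5436 0.1864 0.1081] F [ 7.1 -5.4  1. ] w 0.0071 q7 -2.21
[-1.17 -1.48  0.59]
 t 16.0 tcp [0.5415 0.1877 0.2491] F [0.3 0.2 0. ] w 0.0853 q7 -2.14
top key c [0.5422 0.1878 0.1266] extent [0.033 0.008 0.021]
side key c [0.5422 0.1885 0.1257] extent [0.033 0.009 0.019]
 t 17.9 tcp [ 0.542  -0.0293  0.25  ] F [ 0.2 -0.1 -1.1] w 0.0855 q7 -0.05
```

```bash
cat >> h.py <<'E'
def bar(th): return np.array([BX,HY-.212*np.cos(th)+.007*np.sin(th),HZ+.212*np.sin(th)+.007*np.cos(th)])
def dn(t): return np.array([0,np.sin(t),-np.cos(t)]),np.array([0,np.cos(t),np.sin(t)])
def hook(th,t,off,over):
    d,n=dn(t); return bar(th)+n*off+d*over, quat(0,t)
E
python3 - <<'E'
from h import *
ctrl.close_gripper(30)
p,q=hook(0,.9,-.034,-.09); mp(p,q); st("pre")
p,q=hook(0,.9,-.034,.02); go(p,q,.12); st("under")
for th in(0.,.06,.15,.3,.5,.7,.9,1.1,1.3,1.5,1.65,1.74):
    t=np.interp(th,[0,1.7],[.9,.15]); p,q=hook(th,t,-.017,.02); go(p,q,.08); st(round(th,2))
E
```

```text
pre t 19.3 tcp [0.5424 0.0103 0.1273] F [ 1.1 -0.2  1.1] w -0.0 q7 0.34
under t 20.4 tcp [0.5425 0.0956 0.0584] F [ 0.3 -0.3 -0.5] w -0.0003 q7 0.34
0.0 t 20.7 tcp [0.5425 0.1053 0.0714] F [-1.1 -5.5 -2. ] w -0.0 q7 0.33
0.06 t 21.0 tcp [0.5422 0.1072 0.0852] F [ 0.4  0.3 -0.6] w -0.0005 q7 0.3
0.15 t 21.4 tcp [0.542  0.1088 0.1034] F [-0.5 -0.1  0.5] w 0.0003 q7 0.27
0.3 t 22.0 tcp [0.542  0.1151 0.1336] F [ 0.2 -0.1 -0.4] w 0.0003 q7 0.2
0.5 t 22.6 tcp [0.5419 0.1308 0.172 ] F [-0.7 -0.8 -0.3] w -0.0002 q7 0.1
0.7 t 23.3 tcp [0.542  0.1533 0.2058] F [0.4 0.  0. ] w 0.0001 q7 -0.01
0.9 t 24.0 tcp [0.5419 0.182  0.2344] F [ 0.2 -0.1 -0.8] w -0.0001 q7 -0.14
1.1 t 24.6 tcp [0.5419 0.2159 0.2566] F [ 0.1 -0.7 -0.5] w 0.0002 q7 -0.29
1.3 t 25.3 tcp [0.542  0.2535 0.2714] F [0.3 0.3 0.5] w 0.0001 q7 -0.45
1.5 t 25.9 tcp [0.542  0.2934 0.2784] F [ 0.2 -1.2  0.7] w 0.0002 q7 -0.6
1.65 t 26.5 tcp [0.542  0.3237 0.2781] F [ 0.2 -0.1  0. ] w -0.0001 q7 -0.71
1.74 t 26.8 tcp [0.5419 0.3422 0.2754] F [0.6 1.2 0.1] w -0.0002 q7 -0.75
```

```bash
python3 - <<'E'
from h import *
im,d=vision.grab_frame("side"); cv2.imwrite("pics/s2.png",im)
E
```

```text
(no output)
```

View pics/s2.png

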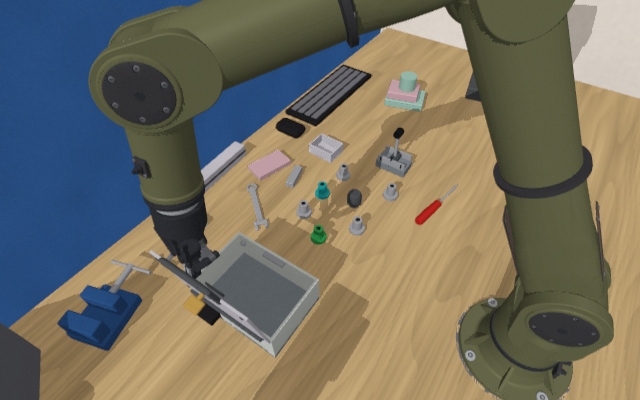

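The panel is wide open in the view, standing up at about (210,285), and the holders haven't moved. Next, the first holder.

```bash
cat >> h.py <<'E'
def steel():
    """steel holders on the bench, fused"""
    pts=[]
    for n,p,c,t,zm,s in holders():
        if s<60 and c[1]<.12 and zm<.056 and p>.25:
            for g in pts:
                if np.linalg.norm(np.mean(g,0)-c)<.03: g.append(c); break
            else: pts.append([c])
    return [(np.mean(g,0).round(4),len(g)) for g in pts]
SLOTS=[BC+s for s in([.045,.022],[-.045,.022],[.045,-.035],[-.045,-.035])]
def take(c,slot):
    q=quat(); mp([*c,.16],q); go([*c,.016],q,.15); ctrl.close_gripper(50); st("grip")
    go([*c,.2],q,.2); w=get_state()["width"]; print("lifted w",round(w,4))
    if abs(w-.026)>.006: return False
    mp([*slot,.2],q); go([*slot,.0295],q,.13); st("down"); ctrl.ungrasp(); go([*slot,.22],q,.2); return True
def run(slot,near):
    L=steel(); print(L); c=min((l[0] for l in L),key=lambda a:np.linalg.norm(a-near))
    print("pick",c,"expected",near); return take(c,slot)
E
python3 - <<'E'
from h import *
go([.542,.25,.33],quat(0,.15)); mp([.54,.15,.3],quat()); ctrl.ungrasp()
print(run(SLOTS[0],np.array([.608,-.053]))); print(steel()); st()
im,d=vision.grab_frame("side"); cv2.imwrite("pics/s3.png",im)
E
```

```text
[(array([ 0.4533, -0.0858], dtype=float32), 2), (array([ 0.4351, -0.2478], dtype=float32), 2), (array([ 0.5953, -0.2396], dtype=float32), 2), (array([ 0.6086, -0.0493], dtype=float32), 1)]
pick [ 0.6086 -0.0493] expected [ 0.608 -0.053]
grip t 31.9 tcp [ 0.609  -0.0494  0.0166] F [-0.5 -0.7  5.6] w 0.0247 q7 -0.33
lifted w 0.0248
down t 35.6 tcp [0.5876 0.2508 0.0303] F [ 1.4 -0.2 -1.9] w 0.0244 q7 -0.8
True
[(array([ 0.4347, -0.2456], dtype=float32), 2), (array([ 0.5949, -0.239 ], dtype=float32), 2), (array([ 0.4524, -0.0856], dtype=float32), 2)]
 t 37.5 tcp [0.5866 0.2503 0.2189] F [0.4 0.2 0.6] w 0.0855 q7 -0.69
```

View pics/s3.png

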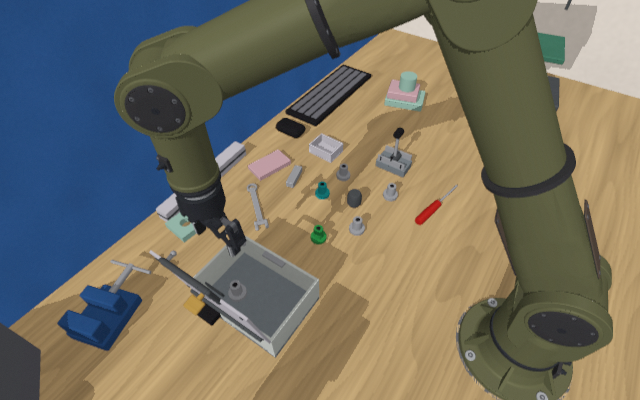

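The first holder stands in the bay at (236,290). I'll bring the other three, re-measuring before each pick.

```bash
python3 - <<'E'
from h import *
for s,n in((1,[.453,-.086]),(2,[.595,-.239]),(3,[.435,-.246])):
    if not run(SLOTS[s],np.array(n)): print("FAILED",n); break
mp([.45,-.05,.35],quat()); st(); print(steel())
lever_seen()
im,d=vision.grab_frame("side"); cv2.imwrite("pics/s4.png",im)
im2,d2=vision.grab_frame("top"); cv2.imwrite("pics/t4.png",im2)
for n,d in(("side",d),("top",d2)):
    W=cloud(n,d)
    for r in models.masks_of(n,"holder0"):
        w=W[r["mask"]&(d>0)]; w=w[(w[:,2]<.07)]
        if len(w): print(n,round(r["p"],2),np.round(r["point"]),np.median(w,0).round(3),w[:,2].max().round(3))
E
```

```text
[(array([ 0.4352, -0.2467], dtype=float32), 2), (array([ 0.5954, -0.2386], dtype=float32), 2), (array([ 0.4536, -0.0864], dtype=float32), 2)]
pick [ 0.4536 -0.0864] expected [ 0.453 -0.086]
grip t 40.8 tcp [ 0.4538 -0.0865  0.0165] F [-1.4 -0.3  6.1] w 0.0245 q7 -0.32
lifted w 0.0245
down t 44.6 tcp [0.4975 0.2508 0.0302] F [ 0.6 -0.9 -2.1] w 0.0248 q7 -0.97
[(array([ 0.594 , -0.2397], dtype=float32), 2), (array([ 0.4352, -0.2464], dtype=float32), 2)]
pick [ 0.594  -0.2397] expected [ 0.595 -0.239]
grip t 50.1 tcp [ 0.5947 -0.2398  0.0167] F [ 0.5 -0.6  6.1] w 0.0246 q7 -0.06
lifted w 0.0247
down t 54.2 tcp [0.5876 0.1938 0.0303] F [ 0.6 -0.8 -2.1] w 0.0246 q7 -0.79
[(array([ 0.4358, -0.2467], dtype=float32), 2)]
pick [ 0.4358 -0.2467] expected [ 0.435 -0.246]
grip t 59.5 tcp [ 0.436  -0.2469  0.0165] F [-0.9  0.4  6.2] w 0.0244 q7 -0.04
lifted w 0.0248
down t 63.7 tcp [0.4974 0.1938 0.0301] F [-0.4  0.2 -1.9] w 0.0246 q7 -1.01
 t 66.5 tcp [ 0.45   -0.0491  0.3494] F [-0.1  0.2 -0.5] w 0.0852 q7 -0.14
[]
top knob [ 0.4888 -0.3682  0.1394] zmax 0.149 lean~ 0.008
side knob [ 0.489  -0.3666  0.1267] zmax 0.1477 lean~ 0.01
side 0.85 [283. 293.] [0.492 0.195 0.025] 0.058
side 0.7 [255. 274.] [0.581 0.195 0.026] 0.058
side 0.66 [236. 292.] [0.581 0.252 0.025] 0.059
side 0.62 [316. 232.] [0.521 0.004 0.015] 0.046
side 0.54 [264. 310.] [0.491 0.254 0.026] 0.057
side 0.5 [324. 191.] [ 0.602 -0.134  0.018] 0.045
top 0.81 [188. 178.] [0.584 0.242 0.027] 0.059
top 0.69 [213. 177.] [0.586 0.187 0.037] 0.06
top 0.61 [187. 216.] [0.497 0.243 0.026] 0.061
top 0.53 [214. 214.] [0.496 0.189 0.055] 0.059
```

View pics/s4.png

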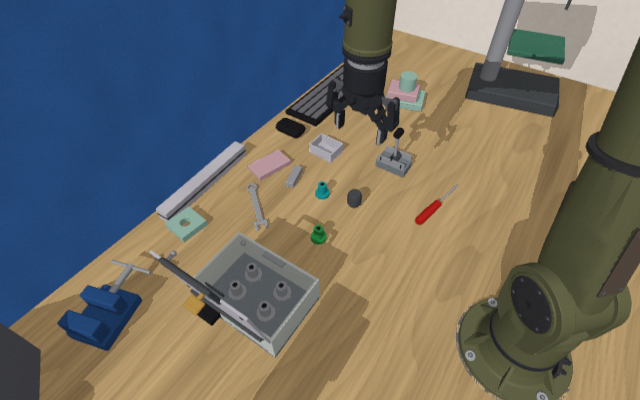

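View pics/t4.png

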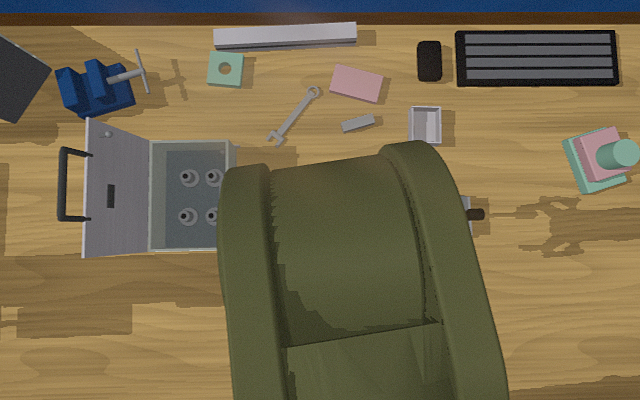

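All four holders stand upright in the bay (side view at (252,270), (236,290), (281,290), (265,311)). The lever is still upright and the look-alikes haven't moved. Next I'll check the panel angle and close it.

```bash
cat >> h.py <<'E'
def bar_seen():
    im,d=vision.grab_frame("top"); W=cloud("top",d); x,y,z=np.moveaxis(W,-1,0)
    m=(d>0)&(z>.2)&(z<.35)&(y>.25)&(y<.45)&(abs(x-BX)<.035)&(im.max(-1)<90)
    k=W[m]; k=k[k[:,2]>k[:,2].max()-.02]; c=np.median(k,0); print("bar",len(k),c.round(3),"theta~",round(float(np.pi-np.arctan2(c[2]-.006-HZ,c[1]-HY)),3))
E
python3 - <<'E'
from h import *
bar_seen()
ctrl.close_gripper(30)
seq=[hook(1.78,.15,.045,-.06),hook(1.78,.15,.045,.015)]
mp([.542,.25,.42],quat(0,.15)); mp(*seq[0]); st("above"); go(*seq[1],.12); st("behind")
for th in(1.74,1.6,1.4,1.2,1.0,.8,.6,.45,.35):
    t=np.interp(th,[.35,1.74],[.85,.15]); go(*hook(th,t,.017,.015),.08); st(round(th,2))
im,d=vision.grab_frame("side"); cv2.imwrite("pics/s5.png",im[100:380,120:440])
E
```

```text
bar 354 [0.542 0.355 0.302] theta~ 1.77
above t 69.7 tcp [0.5425 0.3991 0.3617] F [ 0.4  0.4 -0.7] w 0.0001 q7 -0.97
behind t 70.5 tcp [0.5425 0.411  0.2888] F [0.5 0.6 0.6] w -0.0001 q7 -1.01
1.74 t 71.1 tcp [0.5422 0.3748 0.2857] F [ 0.6  0.3 -2. ] w 0.0005 q7 -0.97
1.6 t 71.6 tcp [0.5421 0.3463 0.2906] F [-0.2 -0.1  0. ] w -0.0003 q7 -0.89
1.4 t 72.3 tcp [0.5419 0.3055 0.2911] F [-0.7  0.4  0.1] w 0.0 q7 -0.77
1.2 t 72.9 tcp [0.5419 0.2654 0.2835] F [ 0.1  1.  -0.3] w 0.0 q7 -0.64
1.0 t 73.6 tcp [0.542  0.2278 0.2681] F [ 0.1  0.2 -0. ] w 0.0001 q7 -0.52
0.8 t 74.2 tcp [0.542  0.1941 0.2453] F [-0.4 -0.   0.7] w 0.0001 q7 -0.41
0.6 t 74.9 tcp [0.542  0.1657 0.2161] F [-0.8  0.2 -1.1] w 0.0005 q7 -0.32
0.45 t 75.4 tcp [0.542  0.1488 0.1909] F [-0.8  0.6  0.5] w -0.0 q7 -0.25
0.35 t 75.8 tcp [0.542  0.1396 0.1727] F [ 1.7  0.3 -0.7] w 0.0001 q7 -0.21
```

View pics/s5.png

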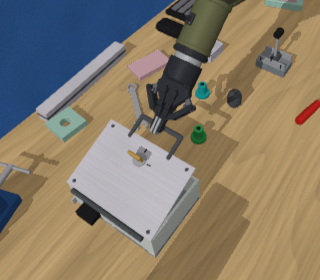

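The panel is nearly closed, still ajar with the fingertips over the bar at about (160,125) in the crop. Now I'll press it down vertically on the bar, past the catch.

```bash
python3 - <<'E'
from h import *
go(bar(.35)+[0,-.01,.08],quat()); go(bar(.35)+[0,0,.04],quat())
for th in(.3,.2,.12,.08,.05,.03,.015,0,-.01,-.02):
    go(bar(th)+[0,0,.005],quat(),.04); ctrl.pause(.1); st(th)
    if get_state()["contact_force"][2]>45: break
go(bar(0)+[0,0,.12],quat()); mp([.5,-.08,.3],quat())
for n in("top","side"):
    im,d=vision.grab_frame(n); W=cloud(n,d); x,y,z=np.moveaxis(W,-1,0)
    for nm,y0,y1,dx in(("bar",.085,.118,.035),("front",.150,.160,.1),("back",.29,.305,.1)):
        m=(d>0)&(z>.085)&(z<.13)&(y>y0)&(y<y1)&(abs(x-BX)<dx); print(n,nm,m.sum(),np.median(z[m]).round(4))
key_seen()
E
```

```text
0.3 t 78.7 tcp [0.5421 0.1132 0.1646] F [-0.5 -0.4 -0.2] w 0.0 q7 -0.77
0.2 t 79.5 tcp [0.5421 0.1073 0.1442] F [ 0.3 -0.1 -0.6] w 0.0003 q7 -0.78
0.12 t 80.1 tcp [0.5419 0.1038 0.1271] F [ 0.7  0.2 -0.3] w 0.0004 q7 -0.79
0.08 t 80.6 tcp [0.542  0.1027 0.1188] F [-0.2 -0.1  0.6] w -0.0002 q7 -0.8
0.05 t 81.0 tcp [0.5419 0.1021 0.1124] F [ 0.3 -0.5  1. ] w 0.0002 q7 -0.81
0.03 t 81.4 tcp [0.542  0.1018 0.1083] F [0.4 0.2 0.6] w -0.0003 q7 -0.81
0.015 t 81.7 tcp [0.542  0.1016 0.1052] F [ 0.4 -0.3 -0.8] w -0.0 q7 -0.82
0 t 82.1 tcp [0.5424 0.1018 0.1024] F [-0.4 -0.8  5.5] w -0.0003 q7 -0.82
-0.01 t 82.4 tcp [0.5426 0.1018 0.1019] F [-4.2 -2.5 21.7] w 0.0001 q7 -0.82
-0.02 t 82.8 tcp [0.5427 0.1018 0.1015] F [-9.6 -3.9 38.6] w 0.0001 q7 -0.83
top bar 198 0.1008
top front 429 0.0954
top back 649 0.0954
side bar 133 0.0995
side front 306 0.0941
side back 618 0.0941
top key c [0.5423 0.188  0.1264] extent [0.033 0.008 0.02 ]
side key c [0.5419 0.1885 0.1256] extent [0.034 0.008 0.019]
```

The panel is flush (front and back edges at the same height, bar at its starting height). Next: lock the key, then push the lever over.

```bash
python3 - <<'E'
from h import *
ctrl.ungrasp()
P=[KEY[0],KEY[1],.108]
mp([*KEY,.22],quat(-1.57)); go(P,quat(-1.57),.1); ctrl.close_gripper(50); st("grip")
for a in np.linspace(1.4,-.03,8): go(P,quat(-a),.1)
st("turned"); ctrl.ungrasp(); go([*KEY,.25],quat(.03)); mp([.5,-.08,.3],quat()); key_seen()
k=knob(0); mp(k+[0,0,.12],LQ); go(k,LQ,.12); ctrl.close_gripper(40); st("lever")
for a in(.2,.4,.6,.75,.79): go(knob(a),LQ,.06); st(a)
ctrl.ungrasp(); go(knob(.75)+[0,0,.13],LQ); mp([.4,-.1,.35],quat()); lever_seen(); key_seen(); st()
im,d=vision.grab_frame("side"); cv2.imwrite("pics/s6.png",im)
for k in("holder0","chuck","parallel","tin","wrench","screwdriver"):
    W=cloud("side",d)
    for r in models.masks_of("side",k)[:2]:
        w=W[r["mask"]&(d>0)]; print(k,round(r["p"],2),np.round(r["point"]),np.median(w,0).round(3))
E
```

```text
grip t 89.2 tcp [0.542  0.1864 0.1081] F [-0.6 -5.6  4. ] w 0.007 q7 -2.31
turned t 92.0 tcp [0.542  0.1864 0.1081] F [-1.4 -5.3  5.2] w 0.0068 q7 -1.01
top key c [0.5423 0.1878 0.1272] extent [0.008 0.033 0.02 ]
side key c [0.5416 0.1884 0.1258] extent [0.009 0.034 0.019]
lever t 97.9 tcp [ 0.4882 -0.3661  0.1177] F [-0.  -0.3  2.8] w 0.0227 q7 -0.03
0.2 t 98.4 tcp [ 0.5067 -0.3656  0.1149] F [-4.4 -1.1  3.1] w 0.0228 q7 -0.03
0.4 t 98.9 tcp [ 0.5256 -0.365   0.1088] F [-3.7 -1.6  0.9] w 0.0228 q7 -0.04
0.6 t 99.3 tcp [ 0.54   -0.3648  0.1017] F [-17.3   0.9  26. ] w 0.0229 q7 -0.05
0.75 t 99.7 tcp [ 0.5518 -0.3645  0.0944] F [-19.    1.6  38.1] w 0.023 q7 -0.06
0.79 t 100.0 tcp [ 0.5537 -0.3645  0.0924] F [-22.7   1.9  48. ] w 0.0231 q7 -0.06
top knob [ 0.5566 -0.3669  0.1151] zmax 0.1246 lean~ 0.755
side knob [ 0.5564 -0.3667  0.1133] zmax 0.1212 lean~ 0.753
top key c [0.5421 0.1876 0.1275] extent [0.008 0.033 0.019]
side key c [0.542  0.1883 0.126 ] extent [0.008 0.033 0.019]
 t 103.1 tcp [ 0.4003 -0.1007  0.3497] F [ 0.3 -0.3  0.5] w 0.0855 q7 -0.11
holder0 0.65 [325. 192.] [ 0.603 -0.135  0.013]
holder0 0.48 [318. 234.] [0.52  0.004 0.012]
chuck 0.6 [356. 198.] [ 0.504 -0.15   0.041]
parallel 0.51 [295. 177.] [ 0.714 -0.146  0.017]
tin 0.97 [327. 150.] [ 0.708 -0.315  0.014]
tin 0.75 [379. 136.] [ 0.547 -0.365  0.1  ]
wrench 0.65 [256. 206.] [0.734 0.01  0.005]
wrench 0.41 [264. 262.] [0.54  0.19  0.124]
screwdriver 0.84 [431. 210.] [ 0.311 -0.245  0.019]
```

View pics/s6.png

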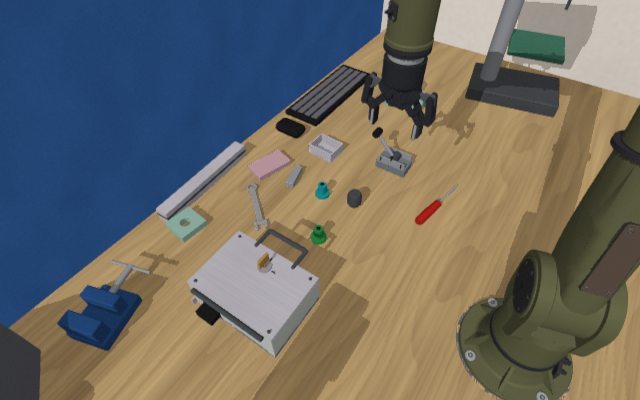

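The panel is shut at (255,285), the key bow at (263,261) lies along y (locked), and the lever at (378,132) is fully over. The bystanders are unmoved. I'll hand in.

```bash
python3 -c "
from h import *
ticket.close_job(); st()"
```

```text
the job is handed in; nothing more can be done
the job is handed in; nothing more can be done
```

I completed the whole sequence and handed the job in at about 103 s of the 210 s allowed; no verdict was reported. I set the lever upright, unlocked the key and swung the panel open to about 1.77 rad. I then stood all four steel holders in the bay, pressed the panel shut, locked the key and pushed the lever fully over.

**Last checks:**
- **Panel:** after pressing, its front and back edges were at equal height and the bar was back at its starting height, so it is past the catch. The press peaked at about 39 N at the fingertips.
- **Key:** the bow lies along the panel's y, which is locked.
- **Lever:** both cameras put it at about 0.75 rad, the stop. It was still upright (0.01 rad) when I checked just before closing the panel, and I did not touch it until the key was locked.
- **Holders:** all four stood upright on the bay floor before closing; their tops measured 57 to 61 mm above the bench, against 56 mm expected. They cannot be seen now that the panel is shut.
- **Bystanders:** the side-camera readings put the green and teal look-alikes, chuck, parallel, tin, wrench and screwdriver within a few millimetres of their first readings. The screwdriver differed most, about 8 mm along y, within what I'd expect from the detection since the arm never went near it.

**Unexplained:** the force readings while swinging the panel were lower than the stated friction and detent suggest. The pictures showed the panel moving as intended.

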